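Mirror the row of oil-paint sticks into the grooved rack

TASK

I am changing painting hands, so move the four oil-paint sticks from the light-wood cradles to the dark rack in reverse order: the stick that now lies farthest left (seen from the robot) goes into the rack's rightmost groove, the next one into the groove beside it, and so on. Lay each stick across both rails, cradled in its V-groove and centred lengthwise between front and back, one stick to a groove, and leave them at rest.

Things in the scene. Friction and masses are not known exactly. Their poses are not given: they have to be found in the camera images.
- source_tray: Fixed light-wood tray, 94 x 244 x 20 mm (x, y, z; 12 mm feet, 8 mm board), on the robot's left or right, carrying four light-wood cradles in a row at y = +90, +30, -30, -90 mm, x = 0; which colour stands where differs from start to start. Origin: centre of its underside, on the table. x points away from the robot (within 0.3 rad), y along the row to the robot's left, z up.
- dark_rack: Fixed dark-wood rack, 94 x 244 x 57 mm, empty: 12 mm feet, 14 mm base, two 12 mm rails at x = -31, +31 mm (50 mm gap). Cork-faced 90-degree V-notches, 29 mm wide, 14.6 deep, form four grooves along x at y = +90, +30, -30, -90 mm. A cradled stick's axis is 58 mm above the table. Origin: centre of underside. x away from the robot (within 0.3 rad), y to the robot's left, z up.
- yellow_stick: Loose yellow oil-paint stick with two thin cream bands, a cylinder 22 mm thick, 100 mm long, about 50 g. Origin: middle of its axis; x is the axis (it may roll). It starts in the V of the yellow cradle, axis 58 mm above the table, middle within 6 mm of the cradle's middle; the middle 50 mm of its length is free to grip from above, across the axis.
- yellow_cradle: Fixed light-wood cradle, yellow paint on its cheek tops, 80 x 46 x 37 mm: 6 mm base, two 12 mm cheeks with V-notches at x = -31, +31 mm (50 mm free between). The yellow stick starts in it, along its x, so it marks where in the row that stick lay. Origin: centre of underside, 20 mm above the table; axes parallel to the tray's.
- red_stick: Loose red oil-paint stick with two thin cream bands, a cylinder 22 mm thick, 100 mm long, about 50 g. Origin: middle of its axis; x is the axis (it may roll). It starts in the V of the red cradle, axis 58 mm above the table, middle within 6 mm of the cradle's middle; the middle 50 mm of its length is free to grip from above, across the axis.
- red_cradle: Fixed light-wood cradle, red paint on its cheek tops, 80 x 46 x 37 mm: 6 mm base, two 12 mm cheeks with V-notches at x = -31, +31 mm (50 mm free between). The red stick starts in it, along its x, so it marks where in the row that stick lay. Origin: centre of underside, 20 mm above the table; axes parallel to the tray's.
- blue_stick: Loose blue oil-paint stick with two thin cream bands, a cylinder 22 mm thick, 100 mm long, about 50 g. Origin: middle of its axis; x is the axis (it may roll). It starts in the V of the blue cradle, axis 58 mm above the table, middle within 6 mm of the cradle's middle; the middle 50 mm of its length is free to grip from above, across the axis.
- blue_cradle: Fixed light-wood cradle, blue paint on its cheek tops, 80 x 46 x 37 mm: 6 mm base, two 12 mm cheeks with V-notches at x = -31, +31 mm (50 mm free between). The blue stick starts in it, along its x, so it marks where in the row that stick lay. Origin: centre of underside, 20 mm above the table; axes parallel to the tray's.
- green_stick: Loose green oil-paint stick with two thin cream bands, a cylinder 22 mm thick, 100 mm long, about 50 g. Origin: middle of its axis; x is the axis (it may roll). It starts in the V of the green cradle, axis 58 mm above the table, middle within 6 mm of the cradle's middle; the middle 50 mm of its length is free to grip from above, across the axis.
- green_cradle: Fixed light-wood cradle, green paint on its cheek tops, 80 x 46 x 37 mm: 6 mm base, two 12 mm cheeks with V-notches at x = -31, +31 mm (50 mm free between). The green stick starts in it, along its x, so it marks where in the row that stick lay. Origin: centre of underside, 20 mm above the table; axes parallel to the tray's.

How it is judged:
By the outcome, as a careful person would: the job done as asked, in the order asked, and still so for the second after the job is handed in, with the robot touching nothing.
It also fails if it takes over 112 s, if anything falls off the work surface, if the arm or the gripper's body presses on something with over 40 N, if the wrist force passes 120 N, or if a joint passes its speed limit or range.

ROBOT

A 7-joint arm with a two-finger parallel gripper is mounted at the origin on a cart in front of the work surface, level with it; the furniture and walls round the work are solid. World frame = base frame: x ahead of the robot, y to its left, z up, the work surface at z = 0. Lengths are in m, angles in rad, forces in N, time in s.
With the tool pointing down it reaches from about 0.4 to 0.875 m from the base axis. Payload 19.3 kg.
Tool frame: the origin (TCP) lies on the centre line of the jaws, within the pads' length; the fingertips stand ctrl.finger_overhang ahead of it and the grasp point (between the pads) lies 8 mm behind it (ctrl.finger_overhang is the distance from the TCP to the fingertips, in m); z points along the fingers, y is the line along which they close (so a half turn about z gives the same grasp; the last joint's range is limited). The gripper opens to 85 mm and grips with 20 to 120 N. Pads are 22 mm wide; open, the fingers measure 114 mm over their backs; the gripper's body (76 mm by 85 mm) begins 54 mm behind the grasp point. The pads swing forward as they close: fully open they stand 13 mm farther back than shut.
Start: joints at [1.074, 0.521, -0.036, 1.599, 0.021, 1.021, -0.113], TCP at [0.259, -0.569, 0.242] pointing down, gripper open.
Joint ranges: [-2.91, 2.91], [-0.3, 2.13], [-1.5, 1.42], [0.17, 2.43], [-1.26, 4.41], [0.16, 1.93], [-2.52, 2.52]. Speed limits (rad/s): [1.89, 1.89, 2.39, 2.39, 3.01, 3.01, 3.01].

INTERFACE

Orientations are given as a unit quaternion [w, x, y, z].
In Python, from workcell import observe, cams, ticket, ctrl gives the robot as it stands.
- The arm moves only by the shell command python3 -m handwheel 'ROWS' [FORCE]. ROWS is text: rows parted by semicolons, each of 7 numbers parted by spaces: the shift along the tool's x, y, z scaled (see below), then the turn, a rotation vector about the tool's x, y, z scaled (see below), then the opening, from 0 (shut) to 1 (fully open). In form: dx dy dz wx wy wz jaw; .... A call has 1 to 10 rows; each row is the pose to reach, as a shift and turn from the pose commanded when the call began, along the tool's axes at that moment; what a row does not reach only later rows make up. The controller multiplies each number of a shift by 0.5 m and each number of a turn by 60 degrees. A row lasts 1/10 s, in which the tool goes at most 50 mm and 8.59 degrees, less where a joint would pass 70% of its speed; a pose out of reach is approached as far as the arm can. A call with a number of a shift or a turn outside -1 to 1 is refused whole. A call with a gripper value outside its range is refused whole. The fingers move at their own pace and stop on an object; FORCE is the grip in N (left out, the last holds). Time passes only in rows, so rows that repeat a pose let the fingers close. It gives the time, the measured TCP pose, the force, the opening and the grip force at its end, in the units of the state.
- observe(): the state, without advancing time (a new reading comes with each control period).
- cams.snapshot(name): name is "side" or "top" or "wrist"; returns the picture (400x640x3 uint8, blue, green, red); there is no depth.
- cams.calibration(name): a dict with "fx", "fy", "cx", "cy" (pixels), "position" and "attitude" of the camera in the world. Camera axes: x right, y up, looking along -z (the intrinsics and any distortion apply to the point x, -y, -z); pixel columns grow to the right and rows downward; lengths in m; the calibration is good to about 2 mm. A picture is of the moment at which its call begins: read the wrist's pose just before it. calibration takes no time and is no camera call; for the wrist camera it gives the pose at the moment of the call.
- ticket.hand_in(): hands the job in; it is judged then, once.
The state is a dict: "clock": time; "joint_positions": joint angles; "joint_velocities": joint speeds; "joint_torque": joint torques, N m; "tool_pos": TCP position; "tcp_rot": TCP orientation; "contact_force": force on the tool from outside, world axes, zero at the start; "moment": the same for the moment, N m; "gripper_width": finger opening in m; "finger_force": force on a finger pad.
Only numpy, scipy, OpenCV 4.12 (cv2) and the standard library are available. Lean on these libraries where they do the work, as an engineer would, in place of code of your own. Each camera call takes 0.05 s, during which the arm holds its last target. There are 200 camera calls.

## Working session

There is one attempt and no reset: what is moved stays moved. The work goes in short steps, Python scripts to look and compute and a shell command to move; the robot and the scene stay as the last step left them, time stands still between calls to the robot, and variables do not carry over. Pictures are saved under pics/ and viewed, at most 14 in all, crops included, and the job is handed in when it is done.

```bash
mkdir -p pics; ls
python3 - <<'E'
from workcell import observe,cams,ticket,ctrl
import cv2
s=observe();print(s, ctrl.finger_overhang)
for n in("top","side"):
    im=cams.snapshot(n);cv2.imwrite(f"pics/{n}0.png",im);print(n,cams.calibration(n))
print(cams.calibration("wrist"))
E
```

```text
pics
{'clock': 0.0, 'joint_positions': array([ 1.07379735,  0.52194138, -0.03632755,  1.59999248,  0.02124045,
        1.02110423, -0.11280626]), 'joint_velocities': array([ 0.0001735 ,  0.00072361, -0.00135959, -0.00124257, -0.0005804 ,
       -0.00217387,  0.00019234]), 'joint_torque': array([ 5.13440518e-04, -9.27096248e+01,  1.98013455e+00, -3.69926226e+01,
        1.79118913e-02,  8.11289123e-03, -4.55775501e-05]), 'tool_pos': array([ 0.25855219, -0.5686677 ,  0.24177656]), 'tcp_rot': array([-5.03326733e-04,  9.77315967e-01,  2.11785790e-01, -1.65345545e-04]), 'contact_force': array([-0.31326223,  0.15164695, -0.10393666]), 'moment': array([ 0.05731887, -0.03046064, -0.02995049]), 'finger_force': 0.0, 'gripper_width': 0.08533309000500329} 0.011
top {'fx': 396.3184567259498, 'fy': 396.3184567259498, 'cx': 315.7021382817373, 'cy': 196.6674790185034, 'position': array([ 0.4544325 , -0.01834052,  1.1229903 ]), 'attitude': array([-0.69926416, -0.03597374,  0.0189073 ,  0.71370725])}
side {'fx': 466.68871289024565, 'fy': 466.68871289024565, 'cx': 321.65495960180283, 'cy': 200.29374461873832, 'position': array([0.42254385, 0.91811296, 0.54263334]), 'attitude': array([-0.06342984, -0.02314286,  0.52460013,  0.84866705])}
{'fx': 328.1999682051856, 'fy': 328.1999682051856, 'cx': 316.3393432530185, 'cy': 199.29433440895139, 'position': array([ 0.33212829, -0.5349439 ,  0.37331517]), 'attitude': array([ 0.83026152, -0.13394751,  0.08595628, -0.53416794])}
```

View pics/top0.png

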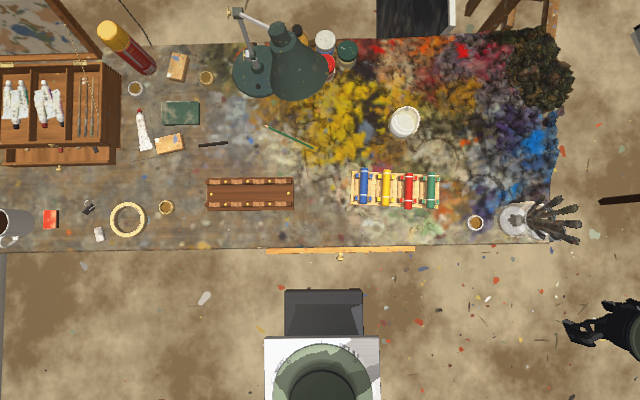

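View pics/side0.png

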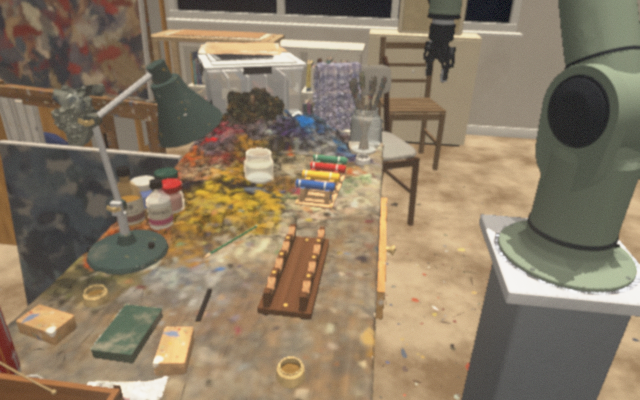

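The top view shows the tray at about (396,188) px with blue, yellow, red and green from left to right. The rack is at about (250,193), to the robot's left. So blue goes to groove −90, yellow to −30, red to +30 and green to +90.

```bash
cat > h.py <<'E'
import numpy as np, cv2
from scipy.spatial.transform import Rotation as R
from workcell import observe,cams,ctrl
def rot(q): return R.from_quat(np.roll(q,-1))
def ray(c,p):
    d=np.array([(p[0]-c['cx'])/c['fx'],-(p[1]-c['cy'])/c['fy'],-1.]);return c['position'],rot(c['attitude']).apply(d/np.linalg.norm(d))
def plane(c,p,z):
    o,d=ray(c,p);return o+d*(z-o[2])/d[2]
def tri(rs):
    A=sum(np.eye(3)-np.outer(d,d) for o,d in rs);b=sum((np.eye(3)-np.outer(d,d))@o for o,d in rs);return np.linalg.solve(A,b)
def proj(c,P):
    v=rot(c['attitude']).inv().apply(np.array(P)-c['position']);return np.array([c['cx']-c['fx']*v[0]/v[2],c['cy']+c['fy']*v[1]/v[2]])
HUE=dict(blue=(100,130),yellow=(20,32),red=(0,8),green=(60,92))
def blob(im,col,roi,smin=110):
    x0,y0,x1,y1=roi;h=cv2.cvtColor(im[y0:y1,x0:x1],cv2.COLOR_BGR2HSV);a,b=HUE[col]
    m=cv2.inRange(h,(a,smin,60),(b,255,255))
    if col=='red': m|=cv2.inRange(h,(172,smin,60),(179,255,255))
    m=cv2.morphologyEx(m,cv2.MORPH_CLOSE,np.ones((7,7)))
    cs=cv2.findContours(m,cv2.RETR_EXTERNAL,cv2.CHAIN_APPROX_NONE)[0]
    k=max(cs,key=cv2.contourArea);r=cv2.minAreaRect(k+np.array([[x0,y0]]));return r,cv2.contourArea(k)
E
python3 - <<'E'
from h import *
T,S=cams.calibration('top'),cams.calibration('side')
t,s=cv2.imread('pics/top0.png'),cv2.imread('pics/side0.png')
np.set_printoptions(precision=4,suppress=True)
for c in HUE:
    a,_=blob(t,c,(345,160,450,215));b,_=blob(s,c,(290,145,355,200))
    print(c,np.round(a,1).tolist() if 0 else a,b,plane(T,a[0],.058),tri([ray(T,a[0]),ray(S,b[0])]))
# rack outline at base top z=.026
for p in [(207,179),(294,178),(293,209),(207,208)]: print(plane(T,p,.057))
cv2.imwrite('pics/c1.png',np.hstack([cv2.resize(t[165:225,195:300],None,fx=3.7,fy=3.7,interpolation=3),cv2.resize(t[165:225,345:450],None,fx=3.7,fy=3.7,interpolation=3)]))
E
```

```text
blue ((363.0669860839844, 185.4594268798828), (15.116154670715332, 35.22758865356445), 2.4895529747009277) ((317.47772216796875, 183.67100524902344), (31.386308670043945, 3.8801751136779785), 7.431407928466797) [ 0.5651 -0.1216  0.058 ] [ 0.5614 -0.1215  0.0623]
yellow ((394.51220703125, 178.1725311279297), (29.56503677368164, 57.176212310791016), 43.9583740234375) ((319.65618896484375, 175.19874572753906), (36.855587005615234, 8.578455924987793), 6.842772960662842) [ 0.5829 -0.2066  0.058 ] [ 0.5743 -0.209   0.0475]
red ((408.0, 191.0), (36.0, 16.0), 90.0) ((327.3861389160156, 166.63861083984375), (35.323822021484375, 8.15930461883545), 5.710592269897461) [ 0.5475 -0.2414  0.058 ] [ 0.5477 -0.2411  0.0596]Traceback (most recent call last):
  File "<stdin>", line 6, in <module>
  File "h.py", line 20, in blob
    k=max(cs,key=cv2.contourArea);r=cv2.minAreaRect(k+np.array([[x0,y0]]));return r,cv2.contourArea(k)
ValueError: max() iterable argument is empty
```

```bash
cat >> h.py <<'E'
np.set_printoptions(precision=4,suppress=True)
def Rdown(yaw): return R.from_euler('z',yaw)*R.from_euler('x',np.pi)
def rel(p,yaw,s=None):
    s=s or observe();r=rot(s['tcp_rot']);d=r.inv().apply(np.array(p)-s['tool_pos'])/.5
    best=min(((r.inv()*Rdown(yaw+k*np.pi)).as_rotvec() for k in(0,1)),key=np.linalg.norm)/np.radians(60)
    return np.round(np.r_[d,best],4)
E
python3 - <<'E'
from h import *
c=cams.calibration('wrist');s=observe()
print(rot(s['tcp_rot']).inv().apply(c['position']-s['tool_pos']), rot(s['tcp_rot']).inv().apply(rot(c['attitude']).as_matrix().T), 'view dir tool',rot(s['tcp_rot']).inv().apply(-rot(c['attitude']).as_matrix()[:,2]))
print(rel([.47,-.21,.30],0))
E
```

```text
[ 0.0809 -0.0004 -0.1315] [[ 0.0006  1.     -0.0014]
 [ 0.9494 -0.0002  0.3142]
 [ 0.3142 -0.0015 -0.9494]] view dir tool [-0.3142  0.0015  0.9494]
[ 0.6819 -0.4781 -0.116  -0.0009  0.0003  0.4076]
```

```bash
python3 -m handwheel '0.2 -0.1 0 0 0 0.14 1; 0.3 -0.15 0 0 0 0.2 1; 0.4 -0.2 0 0 0 0.28 1; 0.5 -0.25 0 0 0 0.4 1; 0.6 -0.3 0 0 0 0.408 0.5; 0.7 -0.35 0 0 0 0.408 0.5; 0.8 -0.4 0 0 0 0.408 0.5; 0.826 -0.412 0 0 0 0.408 0.5; 0.826 -0.412 0 0 0 0.408 0.5; 0.826 -0.412 0 0 0 0.408 0.5'
python3 - <<'E'
from h import *
c=cams.calibration('wrist');im=cams.snapshot('wrist');cv2.imwrite('pics/w1.png',im);print(observe()['tool_pos'])
import pickle;pickle.dump(c,open('w1.pkl','wb'))
E
```

```text
clock: 1.1
tool_pos: [0.5524, -0.2048, 0.2419]
tcp_rot: [-0.001, 1.0, 0.003, 0.0]
contact_force: [-0.3, -0.6, 0.4]
gripper_width: 0.0428
finger_force: 0.0
[ 0.5519 -0.2057  0.2418]
```

View pics/w1.png

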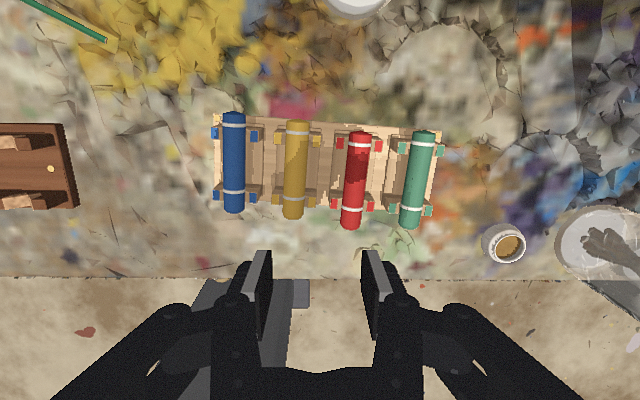

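Blue, yellow, red and green lie at columns 234, 295, 355 and 417, with rows about 113–228, each in its own cradle. Next I take further wrist views on the way to the rack.

```bash
cat > snap.py <<'E'
import sys,pickle
from h import *
n=sys.argv[1];c=cams.calibration('wrist');im=cams.snapshot('wrist');cv2.imwrite(f'pics/{n}.png',im);pickle.dump(c,open(n+'.pkl','wb'))
E
python3 -m handwheel '0 -0.1 0 0 0 0 0.5; 0 -0.2 0 0 0 0 0.5; 0 -0.24 0 0 0 0 0.5; 0 -0.24 0 0 0 0 0.5; 0 -0.24 0 0 0 0 0.5' && python3 snap.py w2
python3 -m handwheel '-0.05 -0.1 0 0 0 0 0.5; -0.12 -0.2 0 0 0 0 0.5; -0.12 -0.3 0 0 0 0 0.5; -0.12 -0.4 0 0 0 0 0.5; -0.12 -0.4 0 0 0 0 0.5; -0.12 -0.4 0 0 0 0 0.5' && python3 snap.py w3
python3 -m handwheel '0 -0.1 0 0 0 0 0.5; 0 -0.2 0 0 0 0 0.5; 0 -0.24 0 0 0 0 0.5; 0 -0.24 0 0 0 0 0.5; 0 -0.24 0 0 0 0 0.5' && python3 snap.py w4
python3 - <<'E'
from h import *
cv2.imwrite('pics/v34.png',np.vstack([cv2.imread('pics/w3.png')[:290],cv2.imread('pics/w4.png')[:290]]))
E
```

```text
clock: 1.65
tool_pos: [0.5491, -0.0914, 0.2423]
tcp_rot: [0.0, 1.0, -0.0, -0.0]
contact_force: [1.3, -0.5, -0.2]
gripper_width: 0.0426
finger_force: 0.0
clock: 2.3
tool_pos: [0.4896, 0.1106, 0.2422]
tcp_rot: [-0.0, 1.0, 0.001, -0.0]
contact_force: [-0.1, -0.6, 0.2]
gripper_width: 0.0428
finger_force: 0.0
clock: 2.85
tool_pos: [0.4903, 0.2274, 0.242]
tcp_rot: [0.001, 1.0, -0.001, -0.0]
contact_force: [0.2, -0.4, 0.2]
gripper_width: 0.0431
finger_force: 0.0
```

View pics/v34.png

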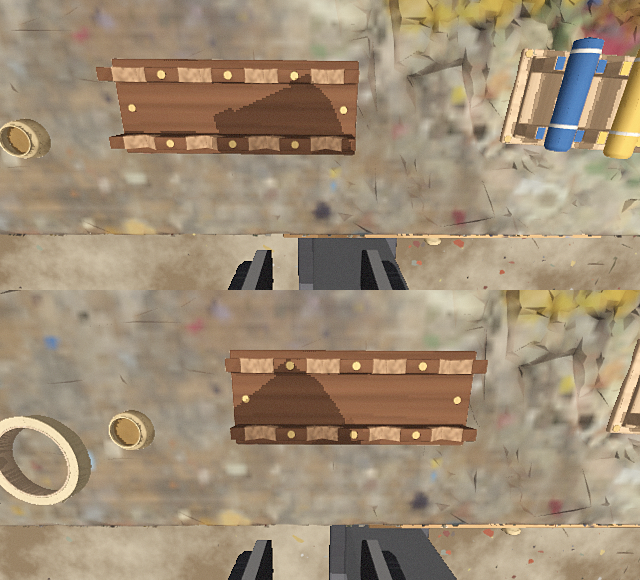

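View pics/w2.png

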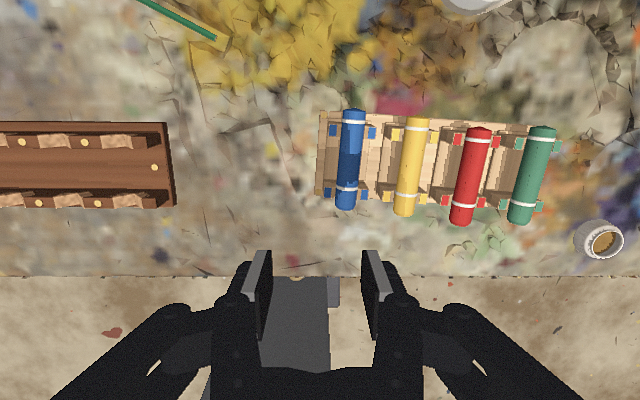

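The rack shows four cork notches per rail with brass dots between them: w3 top rail at about (161,75), (228,75), (294,76), bottom rail at (169,144), (232,145), (294,145). The sticks are clear in w1 and w2. Next I triangulate the dots and sticks.

```bash
cat > meas.py <<'E'
from h import *
import pickle
L=lambda n:(cv2.imread(f'pics/{n}.png'),pickle.load(open(n+'.pkl','rb')))
I={n:L(n) for n in('w1','w2','w3','w4')}
def dot(n,p):
    im=I[n][0];x,y=p;w=cv2.cvtColor(im[y-7:y+8,x-7:x+8],cv2.COLOR_BGR2LAB).astype(float)
    m=w[...,0]+w[...,2]-128;m=np.clip(m-np.percentile(m,85),0,None);m*=np.hypot(*np.mgrid[-7:8,-7:8])<6
    gy,gx=np.mgrid[-7:8,-7:8];return np.array([x+(m*gx).sum()/m.sum(),y+(m*gy).sum()/m.sum()])
A=[(161,75),(228,75),(294,76),(169,144),(232,145),(294,145)];B=[(290,76),(356,76),(423,76),(291,145),(353,145),(416,145)]
P=np.array([tri([ray(I['w3'][1],dot('w3',a)),ray(I['w4'][1],dot('w4',b))]) for a,b in zip(A,B)]);print(P)
v=P[[0,3]]-P[[2,5]];print('spacings',np.linalg.norm(v,axis=1),np.linalg.norm(P[:3]-P[3:],axis=1))
C=P.mean(0);u=v.mean(0);yaw=np.arctan2(-u[0],u[1]);print('rack',C,'yaw',yaw)
Z={'w1':[('blue',234),('yellow',295),('red',355),('green',417)],'w2':[('blue',350),('yellow',411),('red',470),('green',532)]}
out={}
for n in Z:
    im,c=I[n]
    for col,x in Z[n]:
        h=cv2.cvtColor(im,cv2.COLOR_BGR2HSV);a,b=HUE[col];a-=3*(col=='yellow')
        m=cv2.inRange(h,(a,90,40),(b,255,255))
        if col=='red':m|=cv2.inRange(h,(172,90,40),(179,255,255))
        k=np.zeros_like(m);k[100:235,x-30:x+30]=1;m*=k
        m=cv2.morphologyEx(m,cv2.MORPH_CLOSE,np.ones((9,3)));m=cv2.morphologyEx(m,cv2.MORPH_OPEN,cv2.getStructuringElement(2,(15,15)))
        q=max(cv2.findContours(m,0,1)[0],key=cv2.contourArea)
        bx=cv2.boxPoints(cv2.minAreaRect(q));bx=bx[np.argsort(bx[:,1])]
        out[n,col]=(bx[:2].mean(0),bx[2:].mean(0))
for col in HUE:
    T=[tri([ray(I[n][1],out[n,col][e]) for n in Z]) for e in(0,1)]
    f,g=[[plane(I[n][1],out[n,col][e],z) for n in Z] for e,z in((0,.047),(1,.069))]
    M=(np.array(f)+g)/2;F=np.mean(f,0);G=np.mean(g,0);d=F-G
    print(col,'tri z',T[0][2],T[1][2],'mid',M[:,:2].tolist(),'len',np.linalg.norm(d[:2]),'yaw',np.arctan2(d[1],d[0]))
Rr=R.from_euler('z',yaw)
for y in(-.09,-.03,.03,.09):print('groove',y,C+Rr.apply([0,y,0]))
E
python3 meas.py
```

```text
[[0.5846 0.2507 0.0579]
 [0.584  0.1913 0.0579]
 [0.5838 0.131  0.0581]
 [0.5223 0.2517 0.0566]
 [0.5222 0.1913 0.0586]
 [0.5215 0.1318 0.0577]]
spacings [0.1197 0.1199] [0.0624 0.0618 0.0623]
rack [0.5531 0.1913 0.0578] yaw -0.006688555143559557Traceback (most recent call last):
  File "meas.py", line 23, in <module>
    q=max(cv2.findContours(m,0,1)[0],key=cv2.contourArea)
ValueError: max() iterable argument is empty
```

The rack fits: dots 60 and 62 mm apart, rail tops at z 0.058. Next the colours.

```bash
python3 - <<'E'
from h import *
for n,xs in(('w1',(234,293,353,414)),('w2',(350,408,466,528))):
    h=cv2.cvtColor(cv2.imread(f'pics/{n}.png'),cv2.COLOR_BGR2HSV)
    for x in xs: print(n,x,[h[y,x].tolist() for y in(138,160,185)])
E
sed -i "s/a-=3\*(col=='yellow')/a,b={'blue':(100,130),'yellow':(15,32),'red':(0,10),'green':(60,95)}[col]/; s/MORPH_OPEN,cv2.getStructuringElement(2,(15,15))/MORPH_OPEN,cv2.getStructuringElement(2,(13,13))/" meas.py; sed -i "s/        q=max/        print(n,col,cv2.countNonZero(m))\n        q=max/" meas.py; python3 meas.py | tail -n +9
```

```text
w1 234 [[106, 153, 125], [107, 151, 130], [107, 148, 129]]
w1 293 [[21, 149, 192], [19, 158, 166], [20, 163, 163]]
w1 353 [[1, 175, 186], [2, 185, 128], [1, 174, 202]]
w1 414 [[72, 80, 99], [71, 78, 137], [71, 75, 159]]
w2 350 [[106, 142, 191], [109, 144, 110], [107, 149, 168]]
w2 408 [[21, 148, 208], [21, 140, 236], [23, 135, 244]]
w2 466 [[30, 17, 133], [1, 172, 166], [1, 173, 202]]
w2 528 [[19, 34, 126], [71, 83, 113], [72, 76, 150]]
w1 blue 2137
w1 yellow 5390
w1 red 2132
w1 green 0Traceback (most recent call last):
  File "meas.py", line 24, in <module>
    q=max(cv2.findContours(m,0,1)[0],key=cv2.contourArea)
ValueError: max() iterable argument is empty
```

```bash
sed -i "s/(a,90,40)/(a,{'green':50,'yellow':118}.get(col,90),40)/" meas.py; sed -i "s/print(n,col,cv2.countNonZero(m))/cv2.drawContours(im,cv2.findContours(m,0,1)[0],-1,(255,0,255),1)/" meas.py; echo "cv2.imwrite('pics/chk.png',np.vstack([I['w1'][0][100:240],I['w2'][0][100:240]]))">>meas.py; python3 meas.py | tail -n +9
```

```text
blue tri z 0.058440096912130965 0.05491071510608843 mid [[0.5665852420952061, -0.12341937721030963], [0.5662750436749745, -0.12297073438069796]] len 0.0959748712020792 yaw -0.06423402294271953
yellow tri z 0.05677167657742303 0.062062783899574946 mid [[0.5604538812867182, -0.18309324574925134], [0.559752236691192, -0.18361199483341664]] len 0.09634133061284689 yaw -0.09409536023829729
red tri z 0.07056978373527559 0.05540120951935731 mid [[0.548750469115779, -0.24225125593704883], [0.5485931486071669, -0.2441766507788503]] len 0.09682719632217096 yaw -0.18742359597479494
green tri z 0.06426110927189646 0.04931864664583381 mid [[0.5498172306825552, -0.30320018545910543], [0.5506039544129964, -0.3027073594509192]] len 0.09634430914730545 yaw -0.20682691635782868
groove -0.09 [0.5525 0.1013 0.0578]
groove -0.03 [0.5529 0.1613 0.0578]
groove 0.03 [0.5533 0.2213 0.0578]
groove 0.09 [0.5537 0.2813 0.0578]
```

View pics/chk.png

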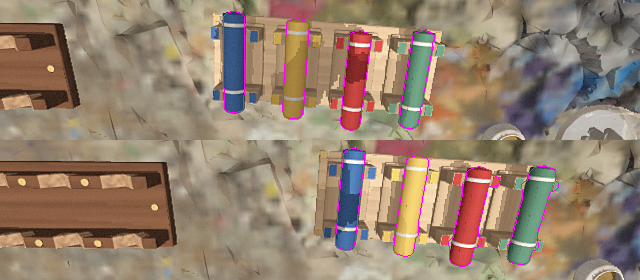

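The outlines hug the sticks, but red and green pick up a little cheek paint, which biases their angle. I take the yaw from the cream bands instead.

```bash
cat > yaw.py <<'E'
from h import *
import pickle
G={'w1':dict(blue=[(234,126),(233,191)],yellow=[(297,134),(292,200)],red=[(358,146),(351,208)],green=[(423,144),(411,208)]),
'w2':dict(blue=[(353,121),(346,190)],yellow=[(416,128),(405,197)],red=[(479,137),(461,204)],green=[(543,138),(522,208)])}
for col in HUE:
    Q={}
    for n in G:
        c=pickle.load(open(n+'.pkl','rb'));h=cv2.cvtColor(cv2.imread(f'pics/{n}.png'),cv2.COLOR_BGR2HSV).astype(int);q=[]
        for x,y in G[n][col]:
            w=h[y-9:y+10,x-16:x+17];m=((w[...,1]<70 if col!='green' else w[...,1]<40)&(w[...,2]>165)).astype(np.uint8)
            k,l,st,ce=cv2.connectedComponentsWithStats(m);i=1+np.argmax(st[1:,4]);q.append(ce[i]+[x-16,y-9]);Q.setdefault('a',[]).append(st[i,4])
        Q[n]=q;p=[plane(c,v,.058) for v in q];Q[n+'p']=p
    T=[tri([ray(pickle.load(open(n+'.pkl','rb')),Q[n][e]) for n in G]) for e in(0,1)]
    print(col,'area',Q['a'],'z',T[0][2],T[1][2],*[(np.round((p[0]+p[1])[:2]/2,4),round(float(np.hypot(*(p[0]-p[1])[:2])),4),round(float(np.arctan2((p[0]-p[1])[1],(p[0]-p[1])[0])),3)) for p in(Q['w1p'],Q['w2p'])])
E
python3 yaw.py
```

```text
blue area [np.int32(57), np.int32(53), np.int32(84), np.int32(55)] z 0.06531305008618932 0.0683071122580955 (array([ 0.5695, -0.1222]), 0.0659, -0.066) (array([ 0.5697, -0.1254]), 0.0661, -0.049)
yellow area [np.int32(60), np.int32(33), np.int32(75), np.int32(63)] z 0.06281044653318243 0.09959980896942887 (array([ 0.5581, -0.1756]), 0.0772, -0.243) (array([ 0.5632, -0.1845]), 0.0657, -0.064)
red area [np.int32(67), np.int32(63), np.int32(80), np.int32(67)] z 0.06160210470910555 0.06038944093352629 (array([ 0.5518, -0.2438]), 0.0658, -0.068) (array([ 0.5521, -0.2449]), 0.0659, -0.075)
green area [np.int32(85), np.int32(70), np.int32(92), np.int32(78)] z 0.06298746686907504 0.06284672952491982 (array([ 0.5531, -0.3045]), 0.0658, -0.066) (array([ 0.5534, -0.3063]), 0.0658, -0.066)
```

Run:
```python
from h import *
a=cv2.imread('pics/w1.png')[100:235,205:325];b=cv2.imread('pics/w2.png')[100:235,425:565]
cv2.imwrite('pics/z.png',np.hstack([cv2.resize(x,None,fx=3,fy=4,interpolation=0) for x in(a,b)]))
```

```text
(no output)
```

View pics/z.png

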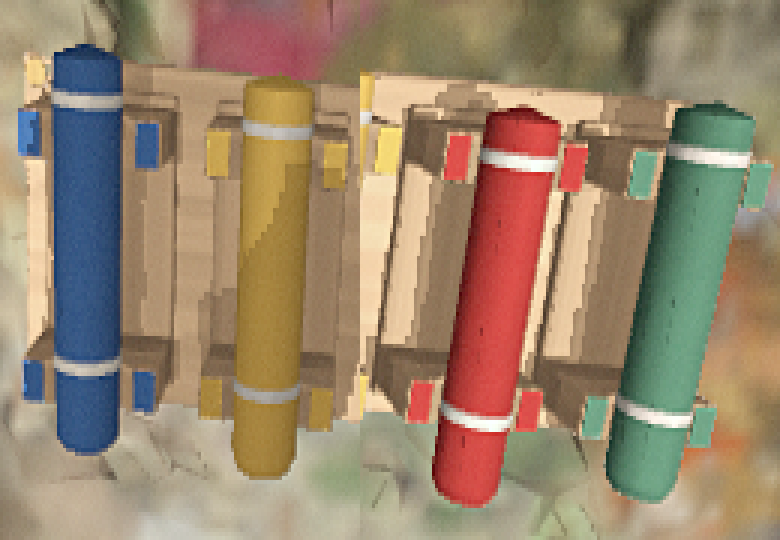

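The sticks have a tapered far tip and a rounded near end, so both end extremes sit near axis height. At z = 0.058 the length comes out at about 100 mm, as it must. I check the cradle centres from the cheek paint.

```bash
cat >> meas.py <<'E'
W={'blue':('w1',[(27,132),(147,145),(33,381),(144,392)]),'yellow':('w1',[(217,153),(335,165),(210,397),(320,409)]),'red':('w2',[(457,157),(573,168),(421,402),(530,410)]),'green':('w2',[(644,174),(758,187),(594,417),(704,427)])}
K=[]
for col,(n,ps) in W.items():
    o=np.array([205,100]) if n=='w1' else np.array([425-120,100])
    p=np.array([plane(I[n][1],np.array(q)/[3,4]+o,.057) for q in ps]);d=p[:2].mean(0)-p[2:].mean(0);y=np.arctan2(d[1],d[0]);K.append(p.mean(0))
    e=[np.mean([plane(I[m][1],out[m,col][e],.058) for m in Z],0) for e in(0,1)];s=(e[0]+e[1])/2
    print(col,'cradle',p.mean(0)[:2],'len62',np.hypot(*d[:2]),'yaw',y,'stick',s[:2],'len',np.linalg.norm(e[0]-e[1]),'axial,lat off',R.from_euler('z',.066).apply(s-p.mean(0))[:2])
K=np.array(K);print(np.linalg.norm(np.diff(K,axis=0),axis=1));u=K[0]-K[3];print('row yaw',np.arctan2(-u[0],u[1]))
E
python3 meas.py|tail -6
```

```text
blue cradle [ 0.562  -0.1236] len62 0.06224077871140342 yaw -0.06360024982867836 stick [ 0.5647 -0.1231] len 0.10074132935233651 axial,lat off [0.0026 0.0007]
yellow cradle [ 0.5578 -0.1834] len62 0.0618156006113357 yaw -0.07202041555218805 stick [ 0.5583 -0.1832] len 0.10122655702759575 axial,lat off [0.0005 0.0002]
red cradle [ 0.5535 -0.2435] len62 0.06184830741748287 yaw -0.06434638663615037 stick [ 0.5469 -0.243 ] len 0.10166668928578464 axial,lat off [-0.0066  0.0001]
green cradle [ 0.5492 -0.3037] len62 0.06191815775778499 yaw -0.07496009920673087 stick [ 0.5485 -0.3028] len 0.10047846500558472 axial,lat off [-0.0008  0.0009]
[0.0599 0.0603 0.0604]
row yaw -0.07121221608223031
```

All four centres check: 60 mm pitch, 62 mm cheek spacing, yaw −0.07, offsets within 6 mm. I approach blue.

```bash
cat > plan.py <<'E'
import sys
from h import *
S=dict(blue=(.5647,-.1234),yellow=(.5583,-.1833),red=(.5474,-.2432),green=(.5485,-.3034))
Gv=dict(blue=(.5525,.1013),yellow=(.5529,.1613),red=(.5533,.2213),green=(.5537,.2813))
s=observe();print('at',s['tool_pos'],'yaw',-2*np.arctan2(-s['tcp_rot'][2],s['tcp_rot'][1]),'w',s['gripper_width'],'f',s['finger_force'],s['contact_force'],s['clock'])
k,z=sys.argv[1],float(sys.argv[3])
print(rel([*({'s':S,'g':Gv}[k][sys.argv[2]]),z],-.07 if k=='s' else -.007,s))
E
python3 -m handwheel '0.04 0.09 0 0 0 0 0.5; 0.07 0.18 0 0 0 0.067 0.5; 0.1 0.27 0 0 0 0.067 0.5; 0.13 0.36 0 0 0 0.067 0.5; 0.149 0.45 0 0 0 0.067 0.5; 0.149 0.54 0.04 0 0 0.067 0.5; 0.149 0.62 0.1 0 0 0.067 0.5; 0.149 0.702 0.15 0 0 0.067 0.5; 0.149 0.702 0.24 0 0 0.067 0.5; 0.149 0.702 0.24 0 0 0.067 0.5'; python3 plan.py s blue .05
```

```text
clock: 3.9
tool_pos: [0.5603, -0.1241, 0.1181]
tcp_rot: [-0.0, 0.999, -0.037, -0.004]
contact_force: [0.1, 0.6, 0.1]
gripper_width: 0.0428
finger_force: 0.0
at [ 0.5603 -0.1241  0.1181] yaw -0.07494622978512373 w 0.04277739607018516 f 0.0 [0.1373 0.6168 0.083 ] 3.9
[ 0.0097 -0.0021  0.1362  0.0002  0.0073 -0.0047]
```

```bash
python3 -m handwheel '0 0 0 0 0 0 0.5; 0 0 0.05 0 0 0 0.5; 0 0 0.07 0 0 0 0.5; 0 0 0.07 0 0 0 0.5' >/dev/null; python3 plan.py s blue .05
```

```text
at [ 0.564  -0.1211  0.0878] yaw -0.06982284513191929 w 0.043051445442399396 f 0.0 [0.661  1.0888 0.6812] 4.3
[ 0.0018  0.0046  0.0757 -0.      0.0003  0.0002]
```

```bash
python3 -m handwheel '0.002 0.0045 0.04 0 0 0 0.5; 0.002 0.0045 0.075 0 0 0 0.5; 0.002 0.0045 0.075 0 0 0 0.5;  0.002 0.0045 0.075 0 0 0 0.5' >/dev/null; python3 plan.py s blue .05; python3 -m handwheel '0 0 0 0 0 0 0.2; 0 0 0 0 0 0 0.1; 0 0 0 0 0 0 0.1; 0 0 0 0 0 0 0.1; 0 0 0 0 0 0 0.1; 0 0 0 0 0 0 0.1; 0 0 -0.05 0 0 0 0.1; 0 0 -0.1 0 0 0 0.1; 0 0 -0.14 0 0 0 0.1; 0 0 -0.14 0 0 0 0.1' 40; python3 plan.py g blue .12
```

```text
at [ 0.5654 -0.1237  0.0512] yaw -0.07041887815957322 w 0.0426707540098742 f 0.0 [-0.1641 -0.1962  0.4665] 4.7
[-0.0013 -0.0005  0.0024  0.0001 -0.0009 -0.0004]
clock: 5.7
tool_pos: [0.5663, -0.1241, 0.1231]
tcp_rot: [0.0, 0.999, -0.035, 0.002]
contact_force: [-0.2, 0.3, -0.5]
gripper_width: 0.0208
finger_force: 39.5
at [ 0.5663 -0.1241  0.1231] yaw -0.07085959996114877 w 0.02084122503948772 f 39.51312303543091 [-0.1633  0.318  -0.5183] 5.7
[-0.0594 -0.4477  0.0058  0.0005 -0.0045 -0.061 ]
```

Blue is held. Over to the rightmost groove.

```bash
python3 -m handwheel '-0.01 -0.08 0 0 0 0 0.1; -0.02 -0.17 0 0 0 -0.02 0.1; -0.03 -0.26 0 0 0 -0.06 0.1; -0.05 -0.34 0 0 0 -0.061 0.1; -0.059 -0.41 0 0 0 -0.061 0.1; -0.059 -0.448 0 0 0 -0.061 0.1; -0.059 -0.448 0 0 0 -0.061 0.1; -0.059 -0.448 0.06 0 0 -0.061 0.1; -0.059 -0.448 0.08 0 0 -0.061 0.1; -0.059 -0.448 0.08 0 0 -0.061 0.1'; python3 plan.py g blue .051;python3 snap.py p1
```

```text
clock: 6.7
tool_pos: [0.5503, 0.1008, 0.0786]
tcp_rot: [0.0, 1.0, -0.004, -0.001]
contact_force: [-0.0, -0.8, -0.8]
gripper_width: 0.0208
finger_force: 39.5
at [0.5503 0.1008 0.0786] yaw -0.007517148891433399 w 0.02079979584843839 f 39.53123331069946 [-0.0017 -0.7957 -0.7627] 6.7
[ 0.0046 -0.0011  0.0551  0.0009  0.0026 -0.0005]
```

View pics/p1.png

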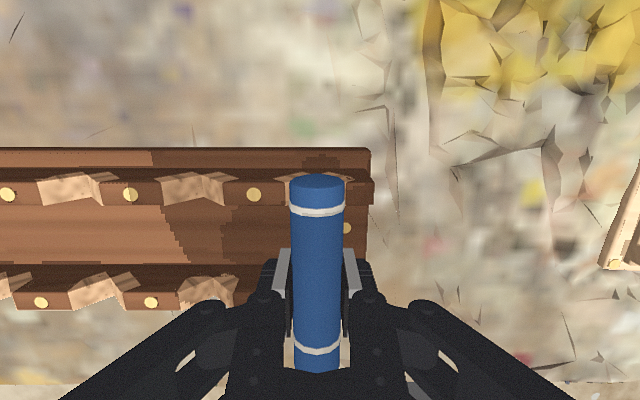

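Blue, rows 175–370 and centred at column 316, hangs over the rightmost groove, clear and aligned. I lower it, settle, release and rise.

```bash
python3 -m handwheel '0.003 -0.001 0.03 0 0 0 0.1; 0.003 -0.001 0.045 0 0 0 0.1; 0.003 -0.001 0.054 0 0 0 0.1; 0.003 -0.001 0.054 0 0 0 0.1; 0.003 -0.001 0.054 0 0 0 0.1'; python3 plan.py g blue .051; python3 -m handwheel '0 0 0 0 0 0 0.3; 0 0 0 0 0 0 0.5; 0 0 0 0 0 0 0.5; 0 0 0 0 0 0 0.5; 0 0 -0.04 0 0 0 0.5; 0 0 -0.1 0 0 0 0.5; 0 0 -0.2 0 0 0 0.5; 0 0 -0.2 0 0 0 0.5; 0 0 -0.2 0 0 0 0.5' ; python3 snap.py p2; python3 plan.py s yellow .1
```

```text
clock: 7.25
tool_pos: [0.5527, 0.1022, 0.053]
tcp_rot: [-0.0, 1.0, -0.003, 0.0]
contact_force: [0.5, 0.0, -0.2]
gripper_width: 0.0205
finger_force: 39.5
at [0.5527 0.1022 0.053 ] yaw -0.006827001968359429 w 0.020541407174017985 f 39.53250825405121 [ 0.4602  0.0261 -0.1976] 7.25
[-0.0005  0.0019  0.0039 -0.0001 -0.0001  0.0002]
clock: 8.15
tool_pos: [0.5532, 0.1023, 0.154]
tcp_rot: [-0.0, 1.0, -0.003, 0.001]
contact_force: [0.1, -0.5, -1.3]
gripper_width: 0.0427
finger_force: 0.0
at [0.5526 0.1022 0.1529] yaw -0.006838458854909298 w 0.04301012306768225 f 0.0 [ 0.2472  1.0096 -0.3084] 8.2
[ 0.0153  0.5709  0.1057 -0.0001 -0.0003  0.0603]
```

View pics/p2.png

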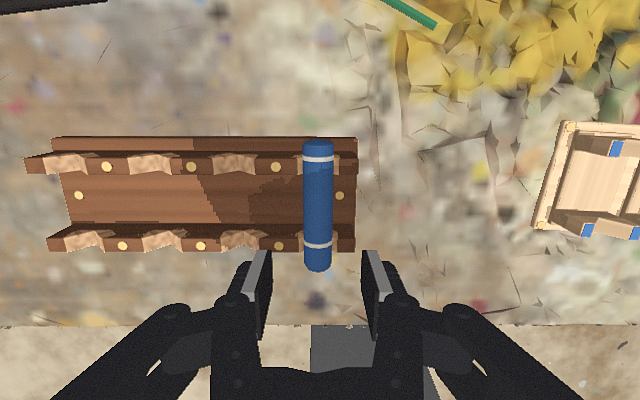

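Blue rests in the rightmost groove (column 318, rows 140–271), straight along it. I measure its centring and head for yellow.

```bash
python3 - <<'E'
from h import *
import pickle;c=pickle.load(open('p2.pkl','rb'))
a,b=plane(c,(318,140),.058),plane(c,(317.5,271),.058);print((a+b)/2,np.linalg.norm(a-b))
E
python3 -m handwheel '0 0.09 0 0 0 0 0.5; 0 0.18 0 0 0 0 0.5; 0.01 0.27 0 0 0 0.04 0.5; 0.015 0.36 0 0 0 0.06 0.5; 0.015 0.45 0 0 0 0.06 0.5; 0.015 0.53 0 0 0 0.06 0.5; 0.015 0.571 0 0 0 0.06 0.5; 0.015 0.571 0.08 0 0 0.06 0.5; 0.015 0.571 0.12 0 0 0.06 0.5; 0.015 0.571 0.12 0 0 0.06 0.5' >/dev/null; python3 -m handwheel '0 0 0 0 0 0 0.5; 0 0 0 0 0 0 0.5' >/dev/null; python3 plan.py s yellow .05
```

```text
[0.5508 0.1015 0.058 ] 0.10234786027846811
at [ 0.5587 -0.1833  0.0936] yaw -0.06933069178698385 w 0.04258961185277006 f 0.0 [-0.5754 -0.1636  0.1142] 9.4
[-0.0009  0.0001  0.0873  0.0002 -0.0009  0.0006]
```

Blue is within 2 mm of centre. Next I grasp yellow and carry it.

```bash
python3 -m handwheel '0 0 0.05 0 0 0 0.5; 0 0 0.087 0 0 0 0.5; 0 0 0.087 0 0 0 0.5; 0 0 0.087 0 0 0 0.5; 0 0 0.087 0 0 0 0.1; 0 0 0.087 0 0 0 0.1; 0 0 0.087 0 0 0 0.1; 0 0 0.087 0 0 0 0.1; 0 0 0.087 0 0 0 0.1; 0 0 0.087 0 0 0 0.1' 40; python3 -m handwheel '0 0 -0.05 0 0 0 0.1; 0 0 -0.1 0 0 0 0.1; 0 0 -0.14 0 0 0 0.1; 0 0 -0.14 0 0 0 0.1; 0 0 -0.14 0 0 0 0.1' >/dev/null; python3 plan.py g yellow .08
```

```text
clock: 10.4
tool_pos: [0.559, -0.1832, 0.0507]
tcp_rot: [0.0, 0.999, -0.035, 0.001]
contact_force: [-1.5, 3.0, 8.7]
gripper_width: 0.0205
finger_force: 38.7
at [ 0.5585 -0.1834  0.12  ] yaw -0.06966487077829212 w 0.020674770823479238 f 39.4299191236496 [ 0.112   0.0378 -1.2311] 10.9
[-0.0592 -0.6869  0.0798  0.0002 -0.0013 -0.0598]
```

```bash
python3 -m handwheel '-0.01 -0.09 0 0 0 0 0.1; -0.02 -0.18 0 0 0 -0.02 0.1; -0.03 -0.27 0 0 0 -0.06 0.1; -0.05 -0.36 0 0 0 -0.06 0.1; -0.059 -0.45 0 0 0 -0.06 0.1; -0.059 -0.54 0 0 0 -0.06 0.1; -0.059 -0.63 0 0 0 -0.06 0.1; -0.059 -0.687 0 0 0 -0.06 0.1; -0.059 -0.687 0 0 0 -0.06 0.1; -0.059 -0.687 0.04 0 0 -0.06 0.1' >/dev/null; python3 -m handwheel '0 0 0.03 0 0 0 0.1; 0 0 0.03 0 0 0 0.1; 0 0 0.03 0 0 0 0.1' >/dev/null; python3 plan.py g yellow .0515
```

```text
at [0.5525 0.1608 0.084 ] yaw -0.007490249404854241 w 0.020552118696503925 f 39.48272109031677 [ 0.7801  0.164  -1.108 ] 12.2
[ 0.0008 -0.001   0.0651  0.0004  0.0009 -0.0005]
```

```bash
python3 -m handwheel '0 -0.001 0.03 0 0 0 0.1; 0 -0.001 0.055 0 0 0 0.1; 0 -0.001 0.065 0 0 0 0.1; 0 -0.001 0.065 0 0 0 0.1; 0 -0.001 0.065 0 0 0 0.1'; python3 -m handwheel '0 0 0 0 0 0 0.3; 0 0 0 0 0 0 0.5; 0 0 0 0 0 0 0.5; 0 0 0 0 0 0 0.5; 0 0 -0.04 0 0 0 0.5; 0 0 -0.1 0 0 0 0.5; 0 0 -0.2 0 0 0 0.5; 0 0 -0.2 0 0 0 0.5; 0 0 -0.2 0 0 0 0.5' >/dev/null; python3 plan.py s red .1
```

```text
clock: 12.7
tool_pos: [0.5526, 0.1618, 0.0515]
tcp_rot: [0.0, 1.0, -0.003, -0.0]
contact_force: [-0.6, 0.8, -0.7]
gripper_width: 0.021
finger_force: 39.5
at [0.5532 0.1621 0.153 ] yaw -0.006853358244581627 w 0.04244761247375614 f 0.0 [-1.19   -0.1279 -0.8336] 13.6
[-0.0062  0.8107  0.1053 -0.0009 -0.002   0.0603]
```

```bash
python3 -m handwheel '0 0.09 0 0 0 0 0.5; 0 0.18 0 0 0 0 0.5; 0 0.27 0 0 0 0.04 0.5; -0.006 0.36 0 0 0 0.06 0.5; -0.006 0.45 0 0 0 0.06 0.5; -0.006 0.54 0 0 0 0.06 0.5; -0.006 0.63 0 0 0 0.06 0.5; -0.006 0.72 0 0 0 0.06 0.5; -0.006 0.81 0 0 0 0.06 0.5; -0.006 0.81 0.05 0 0 0.06 0.5' >/dev/null; python3 -m handwheel '0 0 0.07 0 0 0 0.5; 0 0 0.07 0 0 0 0.5; 0 0 0.07 0 0 0 0.5' >/dev/null; python3 plan.py s red .05
```

```text
at [ 0.5465 -0.2427  0.0914] yaw -0.06929753533771897 w 0.042938010198407234 f 0.0 [0.4034 0.6336 1.4738] 14.9
[ 0.002   0.0009  0.0828 -0.0006  0.0019  0.0007]
```

```bash
python3 -m handwheel '0.002 0.001 0.05 0 0 0 0.5; 0.002 0.001 0.083 0 0 0 0.5; 0.002 0.001 0.083 0 0 0 0.5; 0.002 0.001 0.083 0 0 0 0.5; 0.002 0.001 0.083 0 0 0 0.1; 0.002 0.001 0.083 0 0 0 0.1; 0.002 0.001 0.083 0 0 0 0.1; 0.002 0.001 0.083 0 0 0 0.1; 0.002 0.001 0.083 0 0 0 0.1; 0.002 0.001 0.083 0 0 0 0.1' 40; python3 -m handwheel '0 0 -0.05 0 0 0 0.1; 0 0 -0.1 0 0 0 0.1; 0 0 -0.14 0 0 0 0.1; 0 0 -0.14 0 0 0 0.1; 0 0 -0.14 0 0 0 0.1' >/dev/null; python3 plan.py g red .08
```

```text
clock: 15.9
tool_pos: [0.5488, -0.2427, 0.0518]
tcp_rot: [-0.0, 0.999, -0.034, 0.001]
contact_force: [-2.2, 7.9, 9.8]
gripper_width: 0.0209
finger_force: 38.7
at [ 0.5482 -0.2437  0.1211] yaw -0.06962824603203605 w 0.021004584634625904 f 39.460524916648865 [-0.8247 -0.1924 -1.1017] 16.4
[-0.0546 -0.9286  0.0818  0.0004 -0.0013 -0.0598]
```

```bash
python3 -m handwheel '-0.01 -0.09 0 0 0 0 0.1; -0.02 -0.18 0 0 0 -0.02 0.1; -0.03 -0.27 0 0 0 -0.06 0.1; -0.04 -0.36 0 0 0 -0.06 0.1; -0.055 -0.45 0 0 0 -0.06 0.1; -0.055 -0.54 0 0 0 -0.06 0.1; -0.055 -0.63 0 0 0 -0.06 0.1; -0.055 -0.72 0 0 0 -0.06 0.1; -0.055 -0.81 0 0 0 -0.06 0.1; -0.055 -0.9 0 0 0 -0.06 0.1' >/dev/null; python3 -m handwheel '0 0 0 0 0 0 0.1; 0 0 0 0 0 0 0.1; 0 0 0 0 0 0 0.1' >/dev/null; python3 plan.py g red .08
```

```text
at [0.5516 0.206  0.1198] yaw -0.007741882073699031 w 0.020551898077624007 f 39.573206305503845 [ 0.3086 -0.0091 -1.6768] 17.7
[ 0.0032 -0.0306  0.0796  0.0009  0.0007 -0.0007]
```

```bash
python3 -m handwheel '0.003 -0.03 0 0 0 0 0.1; 0.003 -0.0306 0.04 0 0 0 0.1; 0.003 -0.0306 0.07 0 0 0 0.1; 0.003 -0.0306 0.07 0 0 0 0.1; 0.003 -0.0306 0.07 0 0 0 0.1' >/dev/null; python3 plan.py g red .0515
```

```text
at [0.5534 0.222  0.0852] yaw -0.007536374564240787 w 0.02067142870801164 f 39.57295775413513 [ 1.0832 -0.3335 -0.7093] 18.2
[-0.0002  0.0013  0.0674  0.0005  0.0006 -0.0005]
```

```bash
python3 -m handwheel '0 0.001 0.03 0 0 0 0.1; 0 0.001 0.055 0 0 0 0.1; 0 0.001 0.067 0 0 0 0.1; 0 0.001 0.067 0 0 0 0.1; 0 0.001 0.067 0 0 0 0.1'; python3 -m handwheel '0 0 0 0 0 0 0.3; 0 0 0 0 0 0 0.5; 0 0 0 0 0 0 0.5; 0 0 0 0 0 0 0.5; 0 0 -0.04 0 0 0 0.5; 0 0 -0.1 0 0 0 0.5; 0 0 -0.2 0 0 0 0.5; 0 0 -0.2 0 0 0 0.5; 0 0 -0.2 0 0 0 0.5' >/dev/null; python3 snap.py p3; python3 plan.py s green .1
```

```text
clock: 18.7
tool_pos: [0.5532, 0.2217, 0.0513]
tcp_rot: [0.0, 1.0, -0.003, -0.0]
contact_force: [-0.2, -1.5, -0.5]
gripper_width: 0.0208
finger_force: 40.7
at [0.5533 0.222  0.1518] yaw -0.006698232039810928 w 0.04255028503945223 f 0.0 [ 0.2207  0.386  -0.4866] 19.65
[-0.0025  1.0508  0.1035 -0.0002 -0.0002  0.0604]
```

View pics/p3.png

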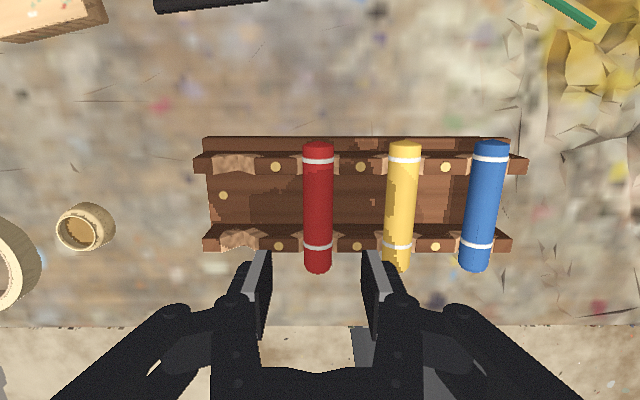

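Red, yellow and blue rest at columns 318, 402 and 482 with their ends level (rows 140–272). Only the leftmost groove is still free. Green is next.

```bash
python3 -m handwheel '0 0.09 0 0 0 0 0.5; 0 0.18 0 0 0 0 0.5; 0 0.27 0 0 0 0.04 0.5; 0 0.36 0 0 0 0.06 0.5; 0 0.45 0 0 0 0.06 0.5; 0 0.54 0 0 0 0.06 0.5; 0 0.63 0 0 0 0.06 0.5; 0 0.72 0 0 0 0.06 0.5; 0 0.81 0 0 0 0.06 0.5; 0 0.9 0 0 0 0.06 0.5' >/dev/null; python3 -m handwheel '0 0.08 0 0 0 0 0.5; 0 0.14 0 0 0 0 0.5; 0 0.14 0 0 0 0 0.5; 0 0.14 0 0 0 0 0.5' >/dev/null; python3 plan.py s green .09
```

```text
at [ 0.5447 -0.2979  0.1504] yaw -0.07074982013468582 w 0.042329825181910946 f 0.0 [-0.1039  0.4947 -0.288 ] 21.05
[ 0.0086  0.0106  0.1208 -0.0009  0.0019 -0.0007]
```

```bash
python3 -m handwheel '0.008 0.01 0 0 0 0 0.5; 0.008 0.01 0.08 0 0 0 0.5; 0.008 0.01 0.12 0 0 0 0.5; 0.008 0.01 0.12 0 0 0 0.5; 0.008 0.01 0.12 0 0 0 0.5' >/dev/null; python3 plan.py s green .05
```

```text
at [ 0.5496 -0.3026  0.0921] yaw -0.06857190957178594 w 0.042756769201916 f 0.0 [-0.2254  0.0381  0.9554] 21.55
[-0.0021  0.0018  0.0843 -0.0002  0.0002  0.0014]
```

```bash
python3 -m handwheel '-0.002 0.001 0.05 0 0 0 0.5; -0.002 0.001 0.084 0 0 0 0.5; -0.002 0.001 0.084 0 0 0 0.5; -0.002 0.001 0.084 0 0 0 0.5; -0.002 0.001 0.084 0 0 0 0.1; -0.002 0.001 0.084 0 0 0 0.1; -0.002 0.001 0.084 0 0 0 0.1; -0.002 0.001 0.084 0 0 0 0.1; -0.002 0.001 0.084 0 0 0 0.1; -0.002 0.001 0.084 0 0 0 0.1' 40; python3 -m handwheel '0 0 -0.05 0 0 0 0.1; 0 0 -0.1 0 0 0 0.1; 0 0 -0.14 0 0 0 0.1; 0 0 -0.14 0 0 0 0.1; 0 0 -0.14 0 0 0 0.1' >/dev/null; python3 plan.py g green .12
```

```text
clock: 22.55
tool_pos: [0.5488, -0.3028, 0.0509]
tcp_rot: [-0.0, 0.999, -0.035, 0.001]
contact_force: [-1.9, 5.6, 6.2]
gripper_width: 0.021
finger_force: 38.8
at [ 0.5483 -0.3036  0.1204] yaw -0.06965868986443677 w 0.020478063973258985 f 39.27033483982086 [ 0.7497 -0.2041 -0.5923] 23.05
[-0.0706 -1.1678  0.0004  0.0004 -0.0011 -0.0598]
```

```bash
python3 -m handwheel '-0.01 -0.09 0 0 0 0 0.1; -0.02 -0.18 0 0 0 -0.02 0.1; -0.03 -0.27 0 0 0 -0.06 0.1; -0.04 -0.36 0 0 0 -0.06 0.1; -0.055 -0.45 0 0 0 -0.06 0.1; -0.07 -0.54 0 0 0 -0.06 0.1; -0.07 -0.63 0 0 0 -0.06 0.1; -0.07 -0.72 0 0 0 -0.06 0.1; -0.07 -0.81 0 0 0 -0.06 0.1; -0.07 -0.9 0 0 0 -0.06 0.1' >/dev/null; python3 -m handwheel '0 -0.09 0 0 0 0 0.1; 0 -0.18 0 0 0 0 0.1; 0 -0.26 0 0 0 0 0.1; 0 -0.26 0 0 0 0 0.1; 0 -0.26 0 0 0 0 0.1' >/dev/null; python3 plan.py g green .085
```

```text
at [0.5446 0.2784 0.1188] yaw -0.0050413622233630535 w 0.020494145035411054 f 39.399524331092834 [-0.431  -1.4865 -0.7935] 24.55
[ 0.0182 -0.006   0.0676  0.0008  0.0012  0.0019]
```

```bash
python3 -m handwheel '0.018 -0.006 0 0 0 0.002 0.1; 0.018 -0.006 0.04 0 0 0.002 0.1; 0.018 -0.006 0.068 0 0 0.002 0.1; 0.018 -0.006 0.068 0 0 0.002 0.1; 0.018 -0.006 0.068 0 0 0.002 0.1' >/dev/null; python3 plan.py g green .0515
```

```text
at [0.5545 0.2801 0.0857] yaw -0.009748586205147151 w 0.020724843387065046 f 39.40177381038666 [-0.0823  0.1813 -0.5569] 25.05
[-0.0017 -0.0024  0.0685  0.0004  0.0005 -0.0026]
```

```bash
python3 -m handwheel '-0.002 -0.003 0.03 0 0 -0.002 0.1; -0.002 -0.003 0.055 0 0 -0.002 0.1; -0.002 -0.003 0.068 0 0 -0.002 0.1; -0.002 -0.003 0.068 0 0 -0.002 0.1; -0.002 -0.003 0.068 0 0 -0.002 0.1'; python3 -m handwheel '0 0 0 0 0 0 0.3; 0 0 0 0 0 0 0.5; 0 0 0 0 0 0 0.5; 0 0 0 0 0 0 0.5; 0 0 -0.04 0 0 0 0.5; 0 0 -0.1 0 0 0 0.5; 0 0 -0.2 0 0 0 0.5; 0 0.1 -0.22 0 0 0 0.5; 0 0.16 -0.22 0 0 0 0.5; 0 0.16 -0.22 0 0 0 0.5'; python3 -m handwheel '0 0 0 0 0 0 0.5;0 0 0 0 0 0 0.5'>/dev/null; python3 snap.py p4
python3 - <<'E'
from h import *
cv2.imwrite('pics/end.png',np.hstack([cv2.imread('pics/p4.png')[100:290,100:],cv2.resize(cams.snapshot('side')[210:330,240:350],(220,190))]))
E
```

```text
clock: 25.55
tool_pos: [0.5532, 0.2821, 0.0513]
tcp_rot: [0.0, 1.0, -0.003, -0.0]
contact_force: [0.4, 0.4, -0.8]
gripper_width: 0.0204
finger_force: 40.1
clock: 26.55
tool_pos: [0.5535, 0.1973, 0.1627]
tcp_rot: [0.001, 1.0, -0.006, 0.001]
contact_force: [0.4, 0.9, 0.5]
gripper_width: 0.0426
finger_force: 0.0
```

View pics/end.png

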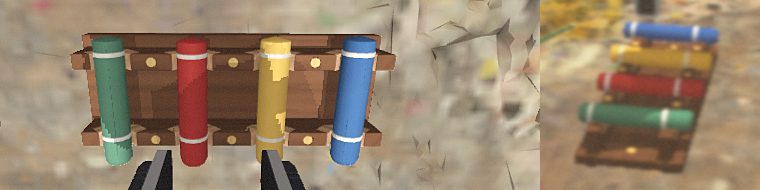

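Green, red, yellow and blue each lie in their own groove, columns 112, 192, 272 and 352 of the crop, ends at rows 38–166. I check the centring and hand in.

Run:
```python
from h import *
from workcell import ticket
import pickle;c=pickle.load(open('p4.pkl','rb'));ok=True
for a,b in(((207,138),(218,266)),((291,138),(294,266)),((457,138),(445,266))):
    p,q=plane(c,a,.058),plane(c,b,.058);m=(p+q)/2;print(m,np.linalg.norm(p-q));ok&=abs(m[0]-.553)<.005
print(ok)
if ok: print(ticket.hand_in())
```

```text
[0.5506 0.2821 0.058 ] 0.10274066761698175
[0.5503 0.2215 0.058 ] 0.10273894037933218
[0.5497 0.1014 0.058 ] 0.10285043851979536
True
the job is handed in; nothing more can be done
None
```

All four sticks lie in the dark rack in reverse order (from left: green, red, yellow, blue), one to a groove; green, red and blue measured within about 4 mm of centre, yellow was checked by eye only, and the job was handed in at about 27 s.

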